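Seat the burner cap on its locating pin

ROBOT

A 6-joint arm with a two-finger parallel gripper is mounted at the origin on a cart in front of the work surface, level with it; the furniture and walls round the work are solid. World frame = base frame: x ahead of the robot, y to its left, z up, the work surface at z = 0. Lengths are in m, angles in rad, forces in N, time in s.
With the tool pointing down it reaches from about 0.325 to 0.9 m from the base axis. Payload 6.1 kg.
Tool frame: the origin (TCP) lies at the very end of the fingers, on their centre line; the grasp point (between the pads) lies 19 mm behind it; z points along the fingers, y is the line along which they close (so a half turn about z gives the same grasp; the last joint's range is limited). The gripper opens to 87 mm and grips with 3 to 60 N. Pads are 19 mm wide; open, the fingers measure 117 mm over their backs; the gripper's body (75 mm by 190 mm) begins 51 mm behind the grasp point.
Start: joints at [-1.238, 0.22, 1.526, -0, 1.395, -0.126], TCP at [0.277, -0.56, 0.223] pointing down, gripper open.
Joint ranges: [-2.98, 2.98], [-0.91, 2.08], [0.09, 2.57], [-1.24, 4.39], [0.2, 2.65], [-2.68, 2.68]. Speed limits (rad/s): [2.57, 2.57, 3.01, 3.14, 3.14, 3.14].

INTERFACE

Orientations are given as a unit quaternion [w, x, y, z].
In Python, from rig import status, eyes, finish_job gives the robot as it stands.
- The arm moves only by the tool arm_command, never from a script. Its argument "motion" is one flat list of numbers, 6 for each row, row after row: the shift along the tool's x, y, z in m, then the turn, a rotation vector about the tool's x, y, z in rad. A call has 1 to 5 rows; each row shifts and turns the commanded pose from where the row before left it, along the tool's axes as they then stand; what a row does not reach is not made up. A row lasts 1/12 s, in which the tool goes at most 41.7 mm and 7.16 degrees, less where a joint would pass 70% of its speed; a pose out of reach is approached as far as the arm can. A call is refused whole if a number of a shift passes 0.0417 or a number of a turn 0.125, either way. A call with a gripper value outside its range is refused whole. "claw" is the finger opening in m, from 0 to 0.087, set as the call begins (left out, the last holds). The fingers move at their own pace and stop on an object; "newtons" is the grip in N (left out, the last holds). Time passes only in rows, so rows that do not move let the fingers close. It gives the time, the measured TCP pose, the force, the opening and the grip force at its end, in the units of the state.
- status.state(): the state, without advancing time (a new reading comes with each control period).
- eyes.read_camera(name): name is "scene" or "top" or "wrist"; returns the picture (420x560x3 uint8, red, green, blue); there is no depth.
- eyes.camera_model(name): a dict with "fx", "fy", "cx", "cy" (pixels), "D" ([k1, k2, p1, p2, k3] as OpenCV has them; the pictures are not rectified), "origin" and "attitude" of the camera in the world; the wrist camera has in their place "T_tool_cam" (4x4, takes a point from camera to tool coordinates, whose origin is the TCP and whose axes are the flange's). Camera axes: x right, y up, looking along -z (the intrinsics and any distortion apply to the point x, -y, -z); pixel columns grow to the right and rows downward; lengths in m; the calibration is good to about 2 mm. A picture is of the moment at which its call begins: read the wrist's pose just before it. camera_model takes no time and is no camera call.
- finish_job(): hands the job in; it is judged then, once.
The state is a dict: "t": time; "joint_pos": joint angles; "dq": joint speeds; "effort": joint torques, N m; "tool_pos": TCP position; "orientation": TCP orientation; "contact_force": force on the tool from outside, world axes, zero at the start; "wrist_torque": the same for the moment, N m; "finger_gap": finger opening in m; "gripper_force": force on a finger pad.
Only numpy, scipy, OpenCV 4.12 (cv2) and the standard library are available. Lean on these libraries where they do the work, as an engineer would, in place of code of your own. Each camera call takes 0.05 s, during which the arm holds its last target. There are 200 camera calls.

TASK

The burner's brass cap has been put back crooked, propped on the locating pin. With a fingertip push one of the two ribs on its top to turn the cap on the burner until the notch in its rim drops over the pin, then press the cap down until it is fully home, flat on the burner. Do not lift the cap off or carry it; it must stay on the burner throughout, and leave the other things standing where they are.

Things in the scene. Friction and masses are not known exactly. Their poses are not given: they have to be found in the camera images.
- burner: Fixed gas burner on the stove grates, any heading: steel drip plate 140 mm across, 6 mm high, on it an aluminium head 94 mm across with its flat top 40 mm above the grates. Origin: centre of the underside, z up. Towards its own +x a 16 mm wide aluminium boss sticks out to 65 mm from the axis, 15 mm past the cap's rim: seen from above with the cap on, it marks the pin's side.
- pin (a point): Top of the burner's upright steel locating pin: 7 mm thick, 42 mm from the burner's axis towards the burner's +x, its top 49 mm above the grates. Hidden under the cap until the notch is over it. Once in the notch it stops the cap from turning on.
- cap: Loose brass burner cap, about 200 g: disc 100 mm across, 10 mm thick; a round hub below it (25 mm thick, 32 mm long) stands with 1 mm play in the burner's central hole, so it turns freely either way. Origin: centre of the disc's underside, z up; notch towards its +x. It starts propped on the pin, tilted about 0.05 rad, turned 0.7 rad or more from the burner's heading.
- cap_top (a point): Centre of the cap's top face, bare for 52 mm between the ribs: the place to press. About 57 mm above the grates at the start; 56 mm once the notch has dropped over the pin and the cap lies level; 50 mm when pressed home.
- rib_left (a point): Centre of the upright rib on the cap's top towards the cap's +y, 36 mm from the centre and 7 mm above the top face. The rib is 6 mm thick, 14 mm high, and runs along the radius from 26 to 46 mm from the centre; push its flat side.
- rib_right (a point): The same on the equal rib towards the cap's -y.
- notch (a point): Middle of the cap's notch on the disc's underside, 42 mm from the cap's centre towards the cap's +x. The notch is a slot right through the disc, 12 mm wide, open to the rim, 14 mm deep radially; it drops over the pin when the cap's heading equals the burner's within about 0.06 rad.
- seat_ring (a joint): Stiff steel ring inside the head, under the cap's middle; it slides straight down by friction only and stays where it is left. 0 = up (cap not pressed), about 0.006 m = down with the cap home. It takes about 5 N to push (the cap's weight included); the cap's own weight does not move it.
- pepper_mill: Bystander, loose: turned wooden pepper mill, 58 mm across, 170 mm high, behind the burner. Origin: centre of the underside.
- spice_jar: Bystander, loose: small spice jar with a red lid, 45 mm across, 108 mm high, behind the burner. Origin: centre of the underside.
- mug: Bystander, loose: two-tone mug, 88 mm across, 90 mm high, to the left of the burner. Origin: centre of the underside.
- honey: Bystander, loose: honey jar with dark lid, 65 mm across, 86 mm high, to the right of the burner. Origin: centre of the underside.
Things that resemble listed ones, but are neither listed nor needed, are in the scene too. Several things have the shape of the burner; the one meant has the colours described above. Leave any blue look-alike of the cap alone.

How it is judged:
At the end, for the whole second after the job is handed in: The cap lies home and at rest on the burner: underside within 1.5 mm of the head's flat top, level within 0.03 rad, centred within 4 mm, its notch over the pin (within 6 mm), the seat ring pressed down (z of cap in the frame of burner between 0.038 and 0.0415 m and horizontal distance between cap and burner below 0.004 m and horizontal distance between notch and pin below 0.006 m and angle between cap's own z axis and vertical below 0.03 rad and value of joint seat_ring above 0.0045 m and linear speed of cap below 0.02 m/s); the robot touches nothing.
It fails at once if the cap is lifted out of or carried off the burner (more than 22 mm above its home height or 20 mm sideways) (z of cap in the frame of burner above 0.062 m or horizontal distance between cap and burner above 0.02 m).
It fails at once if a bystander is shifted by more than 30 mm or tipped over (distance of any of pepper_mill, spice_jar, mug, honey from where it was at the start of the episode above 0.03 m or angle between any of pepper_mill, spice_jar, mug, honey's own z axis and vertical above 0.4 rad).
It also fails if it takes over 51 s, if anything falls off the work surface, if the arm or the gripper's body presses on something with over 40 N, if the wrist force passes 120 N, or if a joint passes its speed limit or range.

## Working session

There is one attempt and no reset: what is moved stays moved. The work goes in short steps, Python scripts to look and compute and a tool call to move; the robot and the scene stay as the last step left them, time stands still between calls to the robot, and variables do not carry over. Pictures are saved under pics/ and viewed, at most 10 in all, crops included, and the job is handed in when it is done.

Besides the shell and the picture viewer there is one more tool, called in YAML: its name, and indented under it one key for each argument. arm_command: Moves the arm, as the interface text tells. Its arguments: {"type":"object","properties":{"motion":{"type":"array"},"claw":{"type":"number"},"newtons":{"type":"number"}},"required":["motion"]}

```bash
ls; mkdir -p pics
python3 - <<'E'
from rig import status, eyes
import cv2,numpy as np
for n in("scene","top"):
    im=eyes.read_camera(n); cv2.imwrite(f"pics/{n}0.png",im[...,::-1]); print(n,eyes.camera_model(n))
print(eyes.camera_model("wrist")); print(status.state())
E
```

```text
pics
scene {'fx': 515.0717255354851, 'fy': 515.0717255354851, 'cx': 285.76865197164113, 'cy': 218.7016615964386, 'D': array([-0.03268756,  0.        ,  0.        ,  0.        ,  0.        ]), 'origin': array([0.01371256, 0.62682899, 0.83613538]), 'attitude': array([-0.3630869 , -0.14873672,  0.3658038 ,  0.8439389 ])}
top {'fx': 462.09731518092224, 'fy': 462.09731518092224, 'cx': 279.78998359637575, 'cy': 206.49625192297947, 'D': array([-0.12484091,  0.        ,  0.        ,  0.        ,  0.        ]), 'origin': array([0.44730696, 0.02476542, 1.08191608]), 'attitude': array([ 0.70823656,  0.05727758, -0.05881603, -0.70118537])}
{'fx': 345.4590182365682, 'fy': 345.4590182365682, 'cx': 283.7517854708882, 'cy': 205.68158131658, 'D': array([-0.08652113,  0.        ,  0.        ,  0.        ,  0.        ]), 'T_tool_cam': array([[-2.51168114e-04,  9.62385463e-01,  2.71687610e-01,
         7.62098136e-02],
       [ 9.99999508e-01, -1.88878556e-05,  9.91378988e-04,
        -6.97233527e-04],
       [ 9.59220323e-04,  2.71687726e-01, -9.62384985e-01,
        -1.60221103e-01],
       [ 0.00000000e+00,  0.00000000e+00,  0.00000000e+00,
         1.00000000e+00]])}
{'t': 0.1, 'joint_pos': array([-1.23808633e+00,  2.21181267e-01,  1.52751118e+00, -2.26013309e-05,
        1.39474341e+00, -1.26094435e-01]), 'dq': array([ 0.00025203, -0.00163232, -0.00216837, -0.00124178, -0.00063267,
        0.00041083]), 'effort': array([ 2.89544632e-04, -4.95945024e+01, -3.88519442e+01,  7.00185774e-02,
        5.14807762e-02, -3.23806023e-05]), 'tool_pos': array([ 0.27659819, -0.55981088,  0.22151795]), 'orientation': array([-9.15540303e-04,  9.73801637e-01,  2.27397280e-01, -1.06104141e-04]), 'contact_force': array([ 0.19122449,  0.93472354, -0.49140232]), 'wrist_torque': array([-0.04404507,  0.01055932, -0.01632962]), 'gripper_force': 0.0, 'finger_gap': 0.08712418459747709}
```

View pics/top0.png

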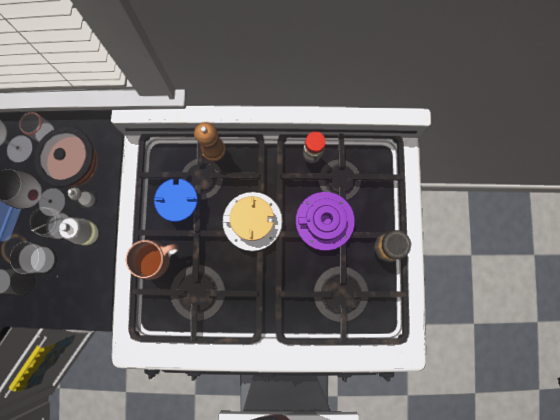

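View pics/scene0.png

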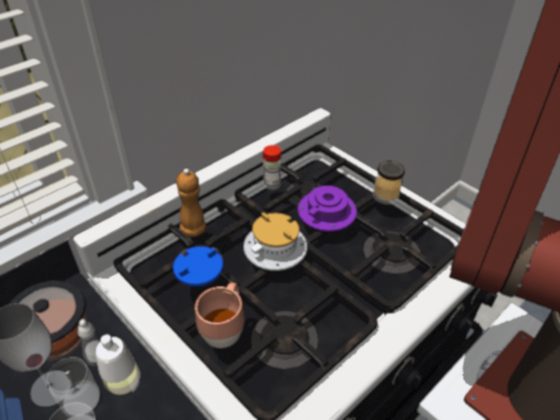

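The top view shows the burner (white plate) with the brass cap at about (252,220). The purple decoy is at (325,220) and the blue one at (176,200). In the scene view the brass cap is at (276,232). Next I'll crop closer.

```bash
cat > h.py <<'E'
import numpy as np, cv2
from scipy.spatial.transform import Rotation as R
from rig import status, eyes
def q(w): return R.from_quat([w[1],w[2],w[3],w[0]])
def pose(n,s=None):
    m=eyes.camera_model(n)
    if n=="wrist":
        s=s or status.state(); T=m["T_tool_cam"]; r=q(s["orientation"]).as_matrix()
        return m,r@T[:3,:3],r@T[:3,3]+s["tool_pos"]
    return m,q(m["attitude"]).as_matrix(),m["origin"]
def K(m): return np.array([[m["fx"],0,m["cx"]],[0,m["fy"],m["cy"]],[0,0,1.]])
def ray(n,uv,z,s=None):
    m,r,o=pose(n,s)
    p=cv2.undistortPoints(np.array(uv,float).reshape(-1,1,2),K(m),m["D"]).reshape(-1,2)
    d=np.c_[p[:,0],-p[:,1],-np.ones(len(p))]@r.T
    return o+d*((z-o[2])/d[:,2])[:,None]
def proj(n,P,s=None):
    m,r,o=pose(n,s); c=(np.atleast_2d(P)-o)@r; c=c*[1,-1,-1]
    return cv2.projectPoints(c,np.zeros(3),np.zeros(3),K(m),m["D"])[0].reshape(-1,2)
E
python3 - <<'E'
from h import *
im=cv2.imread("pics/top0.png"); c=im[180:265,205:300]
a=cv2.resize(c,None,fx=6,fy=6,interpolation=cv2.INTER_CUBIC)
cv2.imwrite("pics/topc.png",a)
print(ray("top",[[252,219]],.05))
hsv=cv2.cvtColor(im,cv2.COLOR_BGR2HSV); m=cv2.inRange(hsv,(12,90,90),(30,255,255)); m[:, :215]=0;m[:,290:]=0;m[:180]=0;m[265:]=0
n,l,st,ce=cv2.connectedComponentsWithStats(m); print(st[1:],ce[1:])
E
```

```text
[[0.58925898 0.08571941 0.05      ]]
[[ 230  197   44   44 1480]] [[251.03108108 218.06418919]]
```

View pics/topc.png

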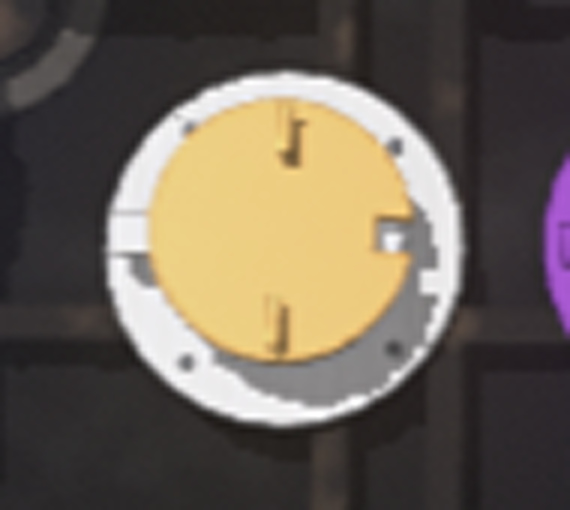

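The crop shows the boss on the left at about (130,233) and the notch on the right at (395,235). The ribs are at (287,135) and (279,325), and the plate spans 106..463 × 70..427. The cap needs to turn about 180°. I'll check these against world coordinates.

Run:
```python
from h import *
f=lambda *p:[((x+.5)/6-.5+205,(y+.5)/6-.5+180) for x,y in p]
np.set_printoptions(precision=4,suppress=True)
pl=ray("top",f((284.5,70),(284.5,427),(106,248.5),(463,248.5)),.006);print("plate",pl,pl.mean(0))
cp=ray("top",f((281,97),(281,361),(148,229),(414,229)),.057);print("cap",cp,cp.mean(0))
print("boss",ray("top",f((107,233),(130,233)),.04)); print("notch",ray("top",f((395,236)),.057))
print("ribs",ray("top",f((287,133),(279,325)),.064))
print("mill,jar base",ray("top",[[212,150],[314,158]],.0),"mug,honey",ray("top",[[147,260],[395,245]],.09))
im=cv2.imread("pics/scene0.png");hsv=cv2.cvtColor(im,cv2.COLOR_BGR2HSV); m=cv2.inRange(hsv,(12,100,90),(30,255,255))
n,l,st,ce=cv2.connectedComponentsWithStats(m)
for i in range(1,n):
    if st[i,4]>300: print(st[i],ce[i],ray("scene",[ce[i]],.057))
```

```text
plate [[0.6618 0.0896 0.006 ]
 [0.5208 0.0869 0.006 ]
 [0.5898 0.1583 0.006 ]
 [0.5913 0.0184 0.006 ]] [0.5909 0.0883 0.006 ]
cap [[0.6412 0.0877 0.057 ]
 [0.5417 0.0857 0.057 ]
 [0.5906 0.1364 0.057 ]
 [0.5916 0.037  0.057 ]] [0.5913 0.0867 0.057 ]
boss [[0.5912 0.1539 0.04  ]
 [0.5913 0.1451 0.04  ]]
notch [[0.5889 0.0441 0.057 ]]
ribs [[0.6263 0.0847 0.064 ]
 [0.5544 0.0863 0.064 ]]
mill,jar base [[ 0.7644  0.1896  0.    ]
 [ 0.7466 -0.0584  0.    ]] mug,honey [[ 0.4918  0.309   0.09  ]
 [ 0.5298 -0.227   0.09  ]]
[176 171  22  27 380] [186.2    183.1789] [[0.8471 0.138  0.057 ]]
[375 176  26  24 439] [387.1048 187.8474] [[ 0.5122 -0.1984  0.057 ]]
[180 203  24  32 461] [188.82   220.2061] [[0.7396 0.2085 0.057 ]]
[ 252  212   48   35 1278] [275.1322 229.036 ] [[0.591  0.0892 0.057 ]]
```

arm_command:
  motion: [0.02,-0.03,0,0,0,0.115,0.02,-0.03,0,0,0,0.115,0.02,-0.03,0,0,0,0.115,0.02,-0.03,0,0,0,0.115,0.02,-0.036,0,0,0,0]
  claw: 0
  newtons: 10

```text
t: 0.52
tool_pos: [0.3389, -0.3865, 0.222]
orientation: [-0.0, 1.0, -0.004, -0.0]
contact_force: [0.7, 0.2, -0.4]
finger_gap: 0.0614
gripper_force: 0.0
```

arm_command:
  motion: [0.016,-0.038,0,0,0,0,0.016,-0.038,0,0,0,0,0.016,-0.038,0,0,0,0,0.016,-0.038,0,0,0,0,0.016,-0.038,0,0,0,0]

```text
t: 0.93
tool_pos: [0.4197, -0.1959, 0.2223]
orientation: [-0.0, 1.0, -0.001, -0.0]
contact_force: [0.8, 0.1, -0.0]
finger_gap: 0.0281
gripper_force: 0.0
```

arm_command:
  motion: [0.016,-0.038,0,0,0,0,0.016,-0.038,0,0,0,0,0.016,-0.038,0,0,0,0,0.016,-0.038,0,0,0,0,0.016,-0.038,0,0,0,0]

```text
t: 1.35
tool_pos: [0.4999, -0.0059, 0.2224]
orientation: [0.0, 1.0, -0.001, -0.0]
contact_force: [1.8, -0.2, 0.4]
finger_gap: 0.0018
gripper_force: 0.0
```

arm_command:
  motion: [0.016,-0.03,0,0,0,0,0.01,-0.015,0,0,0,0,0,0,0,0,0,0,0,0,0,0,0,0,0,0,0,0,0,0]

```text
t: 1.77
tool_pos: [0.5252, 0.0364, 0.222]
orientation: [0.0, 1.0, -0.001, -0.001]
contact_force: [-0.4, -0.1, -0.5]
finger_gap: 0.0005
gripper_force: 0.0
```

arm_command:
  motion: [0.015,-0.038,0,0,0,0,0.015,-0.038,0,0,0,0,0,-0.006,0.03,0,0,0,0,0,0.02,0,0,0,0,0,0,0,0,0]

```text
t: 2.18
tool_pos: [0.5525, 0.1179, 0.1676]
orientation: [0.0, 1.0, -0.001, -0.004]
contact_force: [-1.2, -0.4, -0.7]
finger_gap: 0.0004
gripper_force: 0.0
```

Run:
```python
from h import *
s=status.state();im=eyes.read_camera("wrist"); cv2.imwrite("pics/w1.png",im[...,::-1]); print(s["tool_pos"],s["orientation"])
print(proj("wrist",[[.591,.0875,.057],[.5545,.087,.064],[.555,.12,.172]],s))
```

```text
[0.55250197 0.11788725 0.16755769] [ 4.94944055e-04  9.99990251e-01 -8.82521912e-04 -4.29824687e-03]
[[324.42545254 156.27147718]
 [324.69988471 203.47364951]
 [282.73833772 262.73098812]]
```

View pics/w1.png

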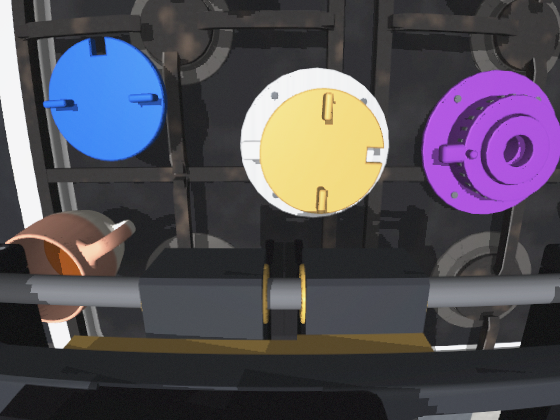

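The wrist view shows the cap at about (322,150), the near rib at (322,200), the notch on the right at (374,155) and the boss on the left at (250,150). This agrees with the projections within 3 px. The fingers are dark, so I'll brighten the crop to get their width.

Run:
```python
from h import *
im=cv2.imread("pics/w1.png")[180:360,190:380]
g=(255*(im/255.)**.4).astype(np.uint8)
cv2.imwrite("pics/w1b.png",cv2.resize(g,None,fx=3,fy=3))
```

```text
(no output)
```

View pics/w1b.png

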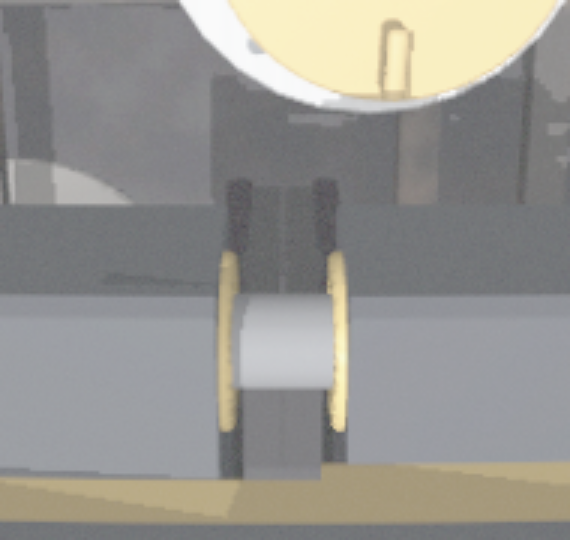

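The fingertips span about 18 mm (half-width about 9 mm). I'll descend beside the near rib on its +y side.

arm_command:
  motion: [0.0025,0,0.03,0,0,0,0,0,0.03,0,0,0,0,0,0.025,0,0,0,0,0,0.01,0,0,0,0,0,0,0,0,0]

```text
t: 2.65
tool_pos: [0.557, 0.1176, 0.0761]
orientation: [0.0, 1.0, -0.001, -0.002]
contact_force: [-0.2, -0.4, 0.0]
finger_gap: 0.0006
gripper_force: 0.0
```

arm_command:
  motion: [-0.002,0,0.008,0,0,0,0,0,0.005,0,0,0,0,0.004,0,0,0,0,0,0.004,0,0,0,0,0,0.004,0,0,0,0]

```text
t: 3.07
tool_pos: [0.5571, 0.1066, 0.0656]
orientation: [0.0, 1.0, -0.0, 0.001]
contact_force: [-0.5, 0.4, -0.0]
finger_gap: 0.0006
gripper_force: 0.0
```

arm_command:
  motion: [0,0.003,0,0,0,0,0,0.002,0,0,0,0,0,0,0,0,0,0]

```text
t: 3.32
tool_pos: [0.5567, 0.1014, 0.0649]
orientation: [0.0, 1.0, -0.001, 0.0]
contact_force: [0.3, 0.2, -0.4]
finger_gap: 0.0005
gripper_force: 0.0
```

arm_command:
  motion: [-0.0011,0.0036,0.001,0,0,-0.1,-0.0011,0.0036,0.0005,0,0,-0.1,-0.0011,0.0036,0,0,0,-0.1,-0.0011,0.0036,0,0,0,-0.1,-0.0011,0.0036,0,0,0,-0.1]

```text
t: 3.73
tool_pos: [0.5545, 0.0834, 0.063]
orientation: [-0.0, 0.968, 0.249, -0.0]
contact_force: [-0.1, 0.8, -0.2]
finger_gap: 0.0002
gripper_force: 0.1
```

```bash
cat >> h.py <<'E'
C=np.array([.591,.0875])
def rel(s=None):
    s=s or status.state(); r=q(s["orientation"]).as_matrix(); d=C-s["tool_pos"][:2]
    psi=np.degrees(np.arctan2(r[1,0],r[0,0]))
    print("psi %.1f  centre in tool x %.1f y %.1f mm z %.1f"%(psi,1e3*d@r[:2,0],1e3*d@r[:2,1],1e3*s["tool_pos"][2]),"F",s["contact_force"].round(1))
def heading(n="wrist",tag=None,zt=.057):
    s=status.state(); im=eyes.read_camera(n)[...,::-1].copy()
    if tag: cv2.imwrite(f"pics/{tag}.png",im)
    m=cv2.inRange(cv2.cvtColor(im,cv2.COLOR_BGR2HSV),(14,90,90),(30,255,255))
    # sample the notch circle r=44 at the disc top: non-brass = notch (or finger)
    a=np.radians(np.arange(0,360,1.)); P=np.c_[C[0]+.044*np.cos(a),C[1]+.044*np.sin(a),np.full(a.size,zt)]
    uv=proj(n,P,s).round().astype(int); ok=(uv>=0).all(1)&(uv[:,0]<560)&(uv[:,1]<420)
    v=np.array([m[y,x]>0 if o else True for (x,y),o in zip(uv,ok)])
    gaps=[];i=0
    b=np.flatnonzero(~v); 
    for g in np.split(b,np.flatnonzero(np.diff(b)>1)+1):
        if len(g): gaps.append((int(g[0]),int(g[-1])))
    print(n,"non-brass arcs deg",gaps); return s
E
python3 - <<'E'
from h import *
rel(); heading("wrist"); heading("top")
E
```

```text
psi 28.9  centre in tool x 34.0 y 14.0 mm z 63.0 F [-0.1  0.8 -0.2]
wrist non-brass arcs deg [(24, 24), (158, 188), (190, 199), (205, 260), (295, 307)]
top non-brass arcs deg [(0, 359)]
```

The cap is turning: the notch is now at about -59°, from about -92°. I'll carry on round the arc.

arm_command:
  motion: [-0.0012,0.0036,0,0,0,-0.1,-0.0012,0.0036,0,0,0,-0.1,-0.0012,0.0036,0,0,0,-0.1,-0.0012,0.0036,0,0,0,-0.1,-0.0012,0.0036,0,0,0,-0.1]

```text
t: 4.25
tool_pos: [0.5615, 0.0661, 0.063]
orientation: [-0.0, 0.878, 0.479, -0.0]
contact_force: [0.1, 0.3, 0.7]
finger_gap: 0.0006
gripper_force: 0.1
```

arm_command:
  motion: [-0.0012,0.0036,0,0,0,-0.1,-0.0012,0.0036,0,0,0,-0.1,-0.0012,0.0036,0,0,0,-0.1,-0.0012,0.0036,0,0,0,-0.1,-0.0012,0.0036,0,0,0,-0.1]

```text
t: 4.67
tool_pos: [0.576, 0.0541, 0.063]
orientation: [-0.0, 0.732, 0.682, -0.0]
contact_force: [-0.5, -0.1, -0.6]
finger_gap: 0.0007
gripper_force: 0.1
```

Run:
```python
from h import *
rel(); heading("wrist")
```

```text
psi 85.9  centre in tool x 34.4 y 12.6 mm z 63.0 F [-0.5 -0.1 -0.6]
wrist non-brass arcs deg [(0, 4), (217, 235), (240, 250), (252, 262), (266, 316), (352, 359)]
```

arm_command:
  motion: [-0.0012,0.0036,0,0,0,-0.1,-0.0012,0.0036,0,0,0,-0.1,-0.0012,0.0036,0,0,0,-0.1,-0.0012,0.0036,0,0,0,-0.1,-0.0012,0.0036,0,0,0,-0.1]

```text
t: 5.13
tool_pos: [0.5944, 0.0505, 0.063]
orientation: [-0.0, 0.541, 0.841, -0.0]
contact_force: [-0.2, 0.4, 0.5]
finger_gap: 0.001
gripper_force: 0.1
```

arm_command:
  motion: [-0.0012,0.0036,0,0,0,-0.1,-0.0012,0.0036,0,0,0,-0.1,-0.0012,0.0036,0,0,0,-0.1,-0.0012,0.0036,0,0,0,-0.1,-0.0012,0.0036,0,0,0,-0.1]

```text
t: 5.55
tool_pos: [0.6124, 0.0562, 0.063]
orientation: [-0.0, 0.316, 0.949, -0.0]
contact_force: [0.2, -0.1, -0.4]
finger_gap: 0.0005
gripper_force: 0.1
```

Run:
```python
from h import *
rel(); heading("wrist")
```

```text
psi 143.1  centre in tool x 35.9 y 12.2 mm z 63.0 F [ 0.2 -0.1 -0.4]
wrist non-brass arcs deg [(0, 8), (45, 58), (89, 89), (91, 91), (93, 93), (97, 97), (102, 102), (109, 109), (279, 321), (324, 359)]
```

arm_command:
  motion: [-0.0009,0.0029,0,0,0,-0.08,-0.0009,0.0029,0,0,0,-0.08,-0.0009,0.0029,0,0,0,-0.08,-0.0009,0.0029,0,0,0,-0.08,-0.0009,0.0029,0,0,0,-0.08]

```text
t: 6.02
tool_pos: [0.6229, 0.0669, 0.063]
orientation: [-0.0, 0.123, 0.992, -0.0]
contact_force: [-0.5, -0.8, -0.8]
finger_gap: 0.0005
gripper_force: 0.1
```

arm_command:
  motion: [-0.0005,0.0015,0,0,0,-0.04,-0.0005,0.0015,0,0,0,-0.04,-0.0005,0.0015,0,0,0,-0.04,0,0,0,0,0,0]

```text
t: 6.35
tool_pos: [0.6253, 0.0712, 0.063]
orientation: [0.0, 0.063, 0.998, 0.0]
contact_force: [-0.8, 0.2, -0.4]
finger_gap: 0.0002
gripper_force: 0.0
```

Run:
```python
from h import *
rel(); heading("wrist","w2")
```

```text
psi 172.7  centre in tool x 36.1 y 11.9 mm z 63.0 F [-0.8  0.2 -0.4]
wrist non-brass arcs deg [(0, 35), (75, 88), (119, 135), (137, 137), (141, 141), (310, 351), (354, 359)]
```

View pics/w2.png

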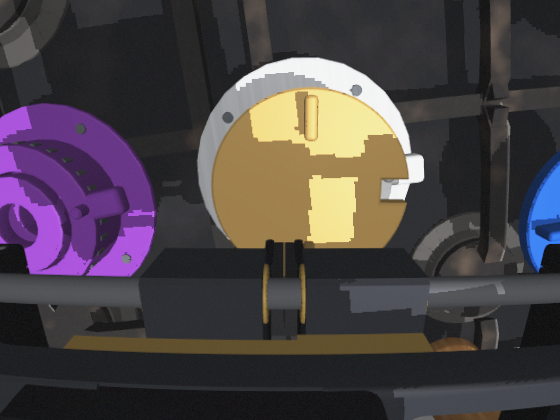

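The notch at (393,190) is about 8° short of the boss at (413,168). I'll push on slowly.

arm_command:
  motion: [-0.0003,0.0011,0,0,0,-0.03,-0.0003,0.0011,0,0,0,-0.03,-0.0003,0.0011,0,0,0,-0.03,0,0,0,0,0,0]

```text
t: 6.73
tool_pos: [0.6264, 0.0741, 0.063]
orientation: [-0.0, 0.018, 1.0, 0.0]
contact_force: [-0.5, -0.8, -1.0]
finger_gap: 0.0004
gripper_force: 0.0
```

Run:
```python
from h import *
rel(); heading("wrist","w3")
```

```text
psi 177.9  centre in tool x 35.9 y 12.1 mm z 63.0 F [-0.5 -0.8 -1. ]
wrist non-brass arcs deg [(0, 40), (80, 92), (316, 343), (345, 355), (358, 359)]
```

arm_command:
  motion: [-0.0003,0.0011,0,0,0,-0.03,-0.0003,0.0011,0,0,0,-0.03,0,0,0,0,0,0]

```text
t: 7.03
tool_pos: [0.6271, 0.0762, 0.0631]
orientation: [-0.0, -0.013, 1.0, 0.0]
contact_force: [-0.3, 0.0, 0.6]
finger_gap: 0.0006
gripper_force: 0.0
```

Run:
```python
from h import *
rel(); heading("wrist","w4")
```

```text
psi -178.6  centre in tool x 35.8 y 12.2 mm z 63.1 F [-0.3  0.   0.6]
wrist non-brass arcs deg [(2, 44), (82, 95), (319, 359)]
```

Run:
```python
from h import *
a=[cv2.resize(cv2.imread(f"pics/{t}.png")[50:250,190:440],None,fx=1.6,fy=1.6) for t in("w3","w4")]
cv2.imwrite("pics/w34.png",np.hstack(a))
```

```text
(no output)
```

View pics/w34.png

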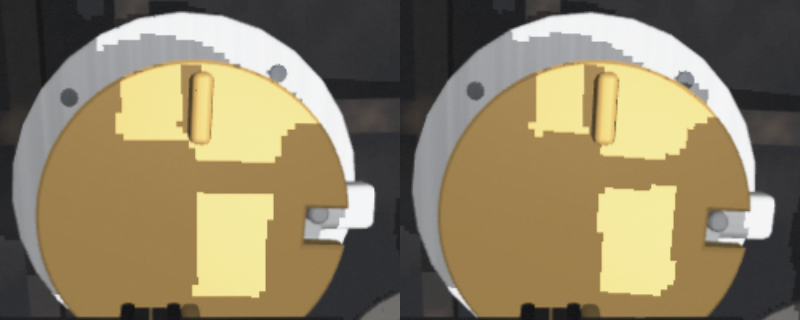

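The pin shows inside the notch at (718,222) in the right-hand panel. I'll add a small nudge to centre it, then back off, rise and go over the cap's centre.

arm_command:
  motion: [-0.0002,0.001,0,0,0,-0.025,0,0,0,0,0,0,0,-0.008,0,0,0,0,0,0,0.0,0,0,0,0,0,-0.025,0,0,0]

```text
t: 7.5
tool_pos: [0.6237, 0.0684, 0.0828]
orientation: [-0.005, -0.025, 1.0, 0.0]
contact_force: [-0.5, 0.3, -0.8]
finger_gap: 0.0006
gripper_force: 0.0
```

arm_command:
  motion: [0.018,0.01,0,0,0,0,0.018,0.01,0,0,0,0,0,0,0,0,0,0,0,0,0,0,0,0]

```text
t: 7.83
tool_pos: [0.5903, 0.0873, 0.0881]
orientation: [-0.0, -0.026, 1.0, -0.0]
contact_force: [0.3, 0.4, 0.1]
finger_gap: 0.0006
gripper_force: 0.0
```

Run:
```python
from h import *
rel(); heading("wrist","w5",.056)
```

```text
psi -177.0  centre in tool x -0.7 y 0.1 mm z 88.1 F [0.3 0.4 0.1]
wrist non-brass arcs deg [(0, 18), (24, 84), (86, 96), (126, 167), (282, 346), (351, 359)]
```

The tool is centred and the notch is at about 90°. Now I'll press down.

arm_command:
  motion: [0,0,0.015,0,0,0,0,0,0.01,0,0,0,0,0,0.004,0,0,0,0,0,0.002,0,0,0,0,0,0.001,0,0,0]

```text
t: 8.3
tool_pos: [0.5907, 0.087, 0.0555]
orientation: [-0.0, -0.026, 1.0, -0.0]
contact_force: [0.4, 0.2, 0.3]
finger_gap: 0.0005
gripper_force: 0.0
```

arm_command:
  motion: [0,0,0.001,0,0,0,0,0,0.001,0,0,0,0,0,0.001,0,0,0,0,0,0.001,0,0,0,0,0,0.001,0,0,0]

```text
t: 8.72
tool_pos: [0.5914, 0.0871, 0.0516]
orientation: [0.001, -0.026, 1.0, -0.0]
contact_force: [-0.9, -0.8, 2.3]
finger_gap: 0.0005
gripper_force: 1.4
```

arm_command:
  motion: [0,0,0.001,0,0,0,0,0,0.001,0,0,0,0,0,0.001,0,0,0,0,0,0,0,0,0]

```text
t: 9.05
tool_pos: [0.5916, 0.0871, 0.0503]
orientation: [0.001, -0.026, 1.0, -0.0]
contact_force: [-4.9, -1.3, 16.1]
finger_gap: 0.0008
gripper_force: 7.9
```

Force has risen to 16 N at z = 50.3 mm, so the cap has bottomed. I'll give a small extra press, then release upward.

arm_command:
  motion: [0,0,0.0006,0,0,0,0,0,0,0,0,0,0,0,0,0,0,0]

```text
t: 9.3
tool_pos: [0.5916, 0.0871, 0.0503]
orientation: [0.001, -0.026, 1.0, -0.0]
contact_force: [-7.8, -0.9, 20.0]
finger_gap: 0.0003
gripper_force: 9.7
```

arm_command:
  motion: [0,0,-0.005,0,0,0,0,0,-0.03,0,0,0,0,0,-0.035,0,0,0,0,0,-0.03,0,0,0,0,0,0,0,0,0]

```text
t: 9.72
tool_pos: [0.5949, 0.0875, 0.1546]
orientation: [0.005, -0.026, 1.0, 0.0]
contact_force: [1.1, 0.6, 1.0]
finger_gap: 0.0005
gripper_force: 0.0
```

arm_command:
  motion: [0.03,0,0,0,0,0,0.03,0,0,0,0,0,0,0,0,0,0,0,0,0,0,0,0,0,0,0,0,0,0,0]

```text
t: 10.13
tool_pos: [0.5313, 0.0842, 0.1476]
orientation: [0.001, -0.026, 1.0, 0.0]
contact_force: [0.2, 0.2, -0.4]
finger_gap: 0.0003
gripper_force: 0.0
```

Run:
```python
from h import *
rel(); s=status.state();im=eyes.read_camera("wrist"); sc=eyes.read_camera("scene")
p=proj("wrist",[[.591,.0875,.05]],s)[0];print(p)
a=cv2.resize(im[0:260,130:460,::-1],(400,315)); b=cv2.resize(sc[180:290,210:350,::-1],(400,315)); cv2.imwrite("pics/end.png",np.hstack([a,b]))
```

```text
psi -177.0  centre in tool x -59.8 y 0.2 mm z 147.6 F [ 0.2  0.2 -0.4]
[282.06327765 275.59338076]
```

View pics/end.png

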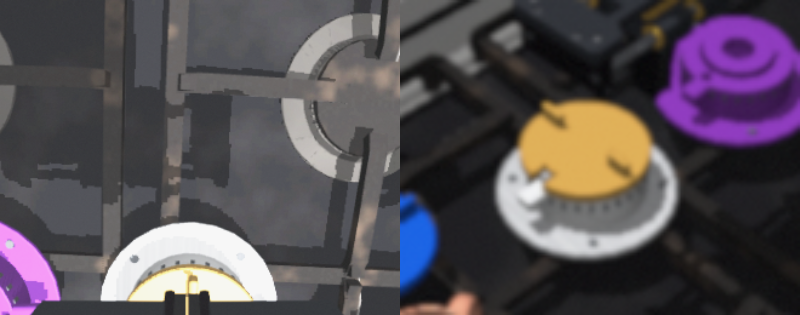

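The scene view shows the cap flat on the head, with the notch beside the boss at (535,185). The press stopped hard at 50.3 mm, the home height. The tool is clear.

```bash
python3 -c "
from rig import finish_job; print(finish_job())"
```

```text
the job is handed in; nothing more can be done
None
```

The job is handed in: the cap was turned about 180° until its notch was over the pin, then pressed down to a hard stop at 50.3 mm (home is 50 mm). The tool was clear by about 10 s; no verdict came back.

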